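# Nest the stone cups and unclip their cassette

### The job

Pack the stone cups for carrying: stand the medium steel cup inside the large cup that is fixed in the cassette, then the small cup inside the medium one, each upright, all the way down and let go. Then pinch the cassette's two side catches together, lift it with its cups straight up out of its dock, and finish while still holding it by the pinched catches, level, still and about ten centimetres above where it sat. Leave the rings, tools and dish lying about the bench where they are.

Things in the scene. Friction and masses are not known exactly. Their poses are not given: they have to be found in the camera images.
- dock: Grey cast base fixed to the bench, 92 mm (x) by 100 mm (y), 28 mm high; origin at the centre of its underside, z up. The cassette sits on its floor, 10 mm above the bench. Lips inside its two y walls hold the cassette's catch teeth down; 20 mm up the cassette is clear of it. Place and yaw differ each time.
- cassette: Aluminium cassette 72 (x) by 64 (y) mm, about 0.25 kg, in the dock with 1.5 mm play. Origin: centre of its underside, axes as the dock's. At its centre the fixed large steel cup: 40 mm outside, mouth 35, inner floor 16 and rim 32 mm above the origin. Spring catches stand at its +y and -y sides. Put cups in with the fingers opened along its x axis, to pass between the tabs; pinch catches along y.
- catch_left (a joint): Travel of the +y catch: 0 released (its tooth reaches 3.5 mm under the dock's lip), 0.006 m fully pressed inward; the tooth is clear from 0.0035 m. The spring pushes back with 2.8 N at 0 and 7 N fully pressed; a grip of 15 to 30 N presses both fully and carries the loaded cassette.
- catch_right (a joint): Travel of the -y catch, the same as catch_left.
- catch_left_pad (a point): Point to pinch on the outer face of the +y catch, an upright dark steel tab 22 mm wide (x), 4 mm thick, its top 54 mm above the cassette's origin. The point is 44 mm above that origin, 32 mm from the middle when released. The tabs' outer faces are 64 mm apart released, 52 mm fully pressed.
- catch_right_pad (a point): The same point on the -y catch.
- medium_cup: Loose round steel cup, 29.6 mm across, 26 mm high, wall 2.5 mm, mouth 24.6 mm, floor 10 mm thick, foot 23.6 mm (the lowest 12 mm taper), about 50 g. Origin: centre of its underside, z up. On the bench at one side of the dock. Nested, its origin is 16 mm above the cassette's and its rim 10 mm above the large cup's: grip only the top 7 to 8 mm.
- small_cup: The same shape, smaller: 19.6 mm across, 26 mm high, wall 2.5 mm, foot 13.6 mm, about 30 g. Origin: centre of its underside, z up. On the bench at the other side of the dock. Nested in the medium cup its origin is 10 mm above the medium cup's (26 mm above the cassette's) and its rim 10 mm above that cup's: grip only the top 7 to 8 mm.
- ring_a: Not needed, leave alone: steel finger ring, 23 mm across, 7 mm high, lying flat, in front of the dock to the left. Origin at the underside.
- ring_b: Not needed, leave alone: the same ring, to the right. Origin at the underside.
- ring_c: Not needed, leave alone: the same ring, beyond the dock to the left. Origin at the underside.
- tweezers: Not needed, leave alone: steel tweezers, 160 mm long, 5 mm high, lying beyond the cups on the right. Origin at the underside.
- handpiece: Not needed, leave alone: aluminium engraving handpiece, 150 mm long, 16 mm thick, lying beyond the cups on the left. Origin at the underside.
- hammer: Not needed, leave alone: small hammer, 220 mm long, lying beyond the dock. Origin at the underside.
- blue_dish: Not needed, leave alone: shallow blue plastic dish, 92 mm across, 18 mm high, beyond the dock to the right. Origin at the underside.

How it is judged:
On the way, in this order (a step that is already met when the one before it is completed fails the run):
1. the medium cup stands all the way down in the cassette's large cup and is let go, the cassette home in its dock (horizontal distance between medium_cup and cassette below 0.006 m and z of medium_cup in the frame of cassette between 0.012 and 0.0195 m and angle between the z axis of medium_cup and the z axis of cassette, either way round below 0.15 rad and angle between medium_cup's own z axis and vertical below 0.5 rad and contact force between the fingers and medium_cup below 0.3 N and z of cassette in the frame of dock below 0.016 m), for 0.2 s.
2. the small cup stands all the way down in the medium cup and is let go, the cassette home in its dock (horizontal distance between medium_cup and cassette below 0.006 m and z of medium_cup in the frame of cassette between 0.012 and 0.0195 m and angle between the z axis of medium_cup and the z axis of cassette, either way round below 0.15 rad and angle between each of medium_cup, small_cup's own z axis and vertical below 0.5 rad and horizontal distance between small_cup and medium_cup below 0.006 m and z of small_cup in the frame of medium_cup between 0.006 and 0.0135 m and angle between the z axis of small_cup and the z axis of medium_cup, either way round below 0.15 rad and contact force between the fingers and small_cup below 0.3 N and z of cassette in the frame of dock below 0.016 m), for 0.2 s.
3. both catches are pinched in by the fingers with the loaded cassette still home in its dock (value of joint each of catch_left, catch_right above 0.0035 m and contact force between the fingers and cassette above 2 N and z of cassette in the frame of dock below 0.016 m and horizontal distance between medium_cup and cassette below 0.006 m and z of medium_cup in the frame of cassette between 0.012 and 0.0195 m and angle between the z axis of medium_cup and the z axis of cassette, either way round below 0.15 rad and angle between each of medium_cup, small_cup's own z axis and vertical below 0.5 rad and horizontal distance between small_cup and medium_cup below 0.006 m and z of small_cup in the frame of medium_cup between 0.006 and 0.0135 m and angle between the z axis of small_cup and the z axis of medium_cup, either way round below 0.15 rad), for 0.05 s.
At the end, for the whole second after the job is handed in: Cassette held by the fingers, both catches pressed past 3.5 mm, underside at least 60 mm above its seat, off the dock, within 0.2 rad of level, under 30 mm/s; medium cup in the large, small in the medium, each within 6 mm of concentric, 3.5 mm of seated, 0.15 rad of straight (z of cassette in the frame of dock above 0.07 m and angle between cassette's own z axis and vertical below 0.2 rad and value of joint each of catch_left, catch_right above 0.0035 m and contact force between the fingers and cassette above 2 N and contact force between cassette and dock below 0.1 N and linear speed of cassette below 0.03 m/s and horizontal distance between medium_cup and cassette below 0.006 m and z of medium_cup in the frame of cassette between 0.012 and 0.0195 m and angle between the z axis of medium_cup and the z axis of cassette, either way round below 0.15 rad and angle between each of medium_cup, small_cup's own z axis and vertical below 0.5 rad and horizontal distance between small_cup and medium_cup below 0.006 m and z of small_cup in the frame of medium_cup between 0.006 and 0.0135 m and angle between the z axis of small_cup and the z axis of medium_cup, either way round below 0.15 rad); the arm keeps its last pose, push and grip.
It fails at once if a ring, tool or dish of the bench is displaced by more than 30 mm (distance of any of ring_a, ring_b, ring_c, tweezers, handpiece, hammer, blue_dish from where it was at the start of the episode above 0.03 m).
It also fails if it takes over 72 s, if anything falls off the work surface, if the arm or the gripper's body presses on something with over 40 N, if the wrist force passes 120 N, or if a joint passes its speed limit or range.

### The arm

A 6-joint arm with a two-finger parallel gripper is mounted at the origin on the work surface. World frame = base frame: x ahead of the robot, y to its left, z up, the work surface at z = 0. Lengths are in m, angles in rad, forces in N, time in s.
With the tool pointing down it reaches from about 0.375 to 0.975 m from the base axis. Payload 3.8 kg.
Tool frame: the origin (TCP) lies at the very end of the fingers, on their centre line; the grasp point (between the pads) lies 19 mm behind it; z points along the fingers, y is the line along which they close (so a half turn about z gives the same grasp; the last joint's range is limited). The gripper opens to 85 mm and grips with 20 to 120 N. Pads are 22 mm wide; open, the fingers measure 114 mm over their backs; the gripper's body (76 mm by 85 mm) begins 54 mm behind the grasp point. The pads swing forward as they close: fully open they stand 13 mm farther back than shut.
Start: joints at [-1.323, 0.264, 1.604, -0, 1.274, -0.037], TCP at [0.19, -0.648, 0.199] pointing down, gripper open.
Joint ranges: [-2.63, 2.63], [-0.94, 2.18], [0.31, 2.57], [-1.31, 4.45], [0, 2.66], [-2.55, 2.55]. Speed limits (rad/s): [2.57, 2.57, 3.14, 3.14, 3.14, 3.14].

### API

Orientations are given as a rotation vector (axis times angle).
In Python, from workcell import bot gives the robot as it stands.
- The arm moves only by the shell command python3 -m creep 'ROWS' [FORCE]. ROWS is JSON, a list of rows, each a list of 5 numbers: the shift along the tool's x, y, z in units of 0.05 m (1.0 is 0.05 m), then the turn about the tool's z in units of 0.1 rad (1.0 is 0.1 rad), then the opening, from 0 (shut) to 1 (fully open). In form: [[tx, ty, tz, spin, hand], ...]. A call has 1 to 20 rows; each row shifts and turns the commanded pose from where the row before left it, along the tool's axes as they then stand; what a row does not reach is not made up. A row lasts 1/8 s, in which the tool goes at most 62.5 mm and 10.7 degrees, less where a joint would pass 70% of its speed; a pose out of reach is approached as far as the arm can. A call with a number of a shift or a turn outside -1 to 1 is refused whole. A call with a gripper value outside its range is refused whole. The fingers move at their own pace and stop on an object; FORCE is the grip in N (left out, the last holds). Time passes only in rows, so rows that do not move let the fingers close. It gives the time, the measured TCP pose, the force, the opening and the grip force at its end, in the units of the state.
- bot.read_state(): the state, without advancing time (a new reading comes with each control period).
- bot.read_camera(name): name is "side" or "top"; returns a dict with "pixels" (480x640x3 uint8, red, green, blue), "vfov" (degrees; the focal length in pixels is half the picture's height over the tangent of half this angle, whatever the lens; pixels are square), "cx", "cy" (the principal point, pixels), "dist_coeffs" ([k1, k2, p1, p2, k3] as OpenCV has them; the pictures are not rectified), "world_to_cam" (4x4, takes a point from world to camera coordinates). Camera axes: x right, y down, z forward; pixel columns grow to the right and rows downward; lengths in m; the calibration is good to about 2 mm. A picture is of the moment at which its call begins. There is no depth.
- bot.finish_job(): hands the job in; it is judged then, once.
Trained networks look in a picture, given as the dict that the camera call returned (one of the last four; its "shot" number tells which), for a name from the list of things; names that differ only in an ending like _2 or _b are one class to them, and where a whole thing is asked for, a point or a joint stands for the part that bears it (a point fixed in the world has none). Each returns a list of dicts, best first, with "score" (0 to 1); they miss things now and then, are a little off and sometimes report something else, mostly with a low value. They report only what shows in the picture. A call takes as long as a camera call.
- bot.look_for(target, picture): "bbox" ([left, top, right, bottom] in pixels, round what is visible of it).
- bot.regions_of(target, picture): "mask" (480x640 bool, what is visible of it) and "bbox" ([left, top, right, bottom] in pixels, round what is visible of it).
The state is a dict: "time": time; "q": joint angles; "joint_vel": joint speeds; "joint_torque": joint torques, N m; "tool_pos": TCP position; "tcp_rot": TCP orientation; "wrist_force": force on the tool from outside, world axes, zero at the start; "torque": the same for the moment, N m; "width": opening from 0.0 (shut) to 1.0 (fully open); "grip_force": force on a finger pad.
Only numpy, scipy, OpenCV 4.12 (cv2) and the standard library are available. Lean on these libraries where they do the work, as an engineer would, in place of code of your own. Each camera call takes 0.05 s, during which the arm holds its last target. There are 200 camera calls.

## Working session

There is one attempt and no reset: what is moved stays moved. The work goes in short steps, Python scripts to look and compute and a shell command to move; the robot and the scene stay as the last step left them, time stands still between calls to the robot, and variables do not carry over. Pictures are saved under pics/ and viewed, at most 10 in all, crops included, and the job is handed in when it is done.

```bash
mkdir -p pics; cat > h.py <<'E'
import numpy as np, cv2
from workcell import bot
from scipy.spatial.transform import Rotation as R
def K(p):
    f=240/np.tan(np.radians(p["vfov"])/2); return np.array([[f,0,p["cx"]],[0,f,p["cy"]],[0,0,1]])
def ray(p,uv):
    n=cv2.undistortPoints(np.array([[uv]],float),K(p),np.array(p["dist_coeffs"],float))[0,0]
    T=np.array(p["world_to_cam"]); Rm=T[:3,:3]; return -Rm.T@T[:3,3], Rm.T@np.array([n[0],n[1],1])
def atz(p,uv,z):
    o,d=ray(p,uv); return o+d*(z-o[2])/d[2]
def proj(p,X):
    T=np.array(p["world_to_cam"]); rv=cv2.Rodrigues(T[:3,:3])[0]
    return cv2.projectPoints(np.array(X,float).reshape(-1,3),rv,T[:3,3],K(p),np.array(p["dist_coeffs"],float))[0][:,0]
def save(p,n): cv2.imwrite(f"pics/{n}.png",p["pixels"][:,:,::-1])
E
python3 - <<'E'
from h import *
s=bot.read_state(); print(s["tool_pos"],s["tcp_rot"],s["width"],s["time"])
for c in("top","side"):
    p=bot.read_camera(c); save(p,c+"0"); T=np.array(p["world_to_cam"]); print(c,-T[:3,:3].T@T[:3,3],T[2,:3],p["vfov"])
    for n in("dock","cassette","medium_cup","small_cup","catch_left_pad","ring_a"):
        for r in bot.regions_of(n,p)[:3]:
            m=r["mask"]; ys,xs=np.nonzero(m); print(n,round(r["score"],2),np.round(r["bbox"]),xs.mean().round(1),ys.mean().round(1),m.sum(), atz(p,(xs.mean(),ys.mean()),0.02).round(3))
E
```

```text
[ 0.18942659 -0.64701704  0.1974207 ] [-3.10753480e+00 -4.45523117e-01  4.34793108e-04] 0.9973740995546299 0.0
top [0.46292288 0.0211919  0.98881796] [ 1.37691211e-01 -2.11842359e-04 -9.90475182e-01] 48.84653077391336
dock 0.62 [269. 215. 330. 272.] 300.1 242.4 1236 [0.594 0.061 0.02 ]
cassette 0.64 [282. 218. 320. 261.] 298.5 241.8 1237 [0.596 0.064 0.02 ]
medium_cup 0.61 [479. 255. 493. 268.] 485.8 260.8 205 [ 0.562 -0.284  0.02 ]
small_cup 0.66 [177. 313. 186. 326.] 180.2 318.8 93 [0.452 0.279 0.02 ]
ring_a 0.62 [394. 367. 398. 369.] 396.5 366.5 2 [ 0.37  -0.116  0.02 ]
ring_a 0.38 [275. 340. 282. 353.] 279.4 346.4 19 [0.404 0.096 0.02 ]
side [0.53893389 0.78739187 0.61039401] [ 0.0551307  -0.82572594 -0.56137089] 55.82679137586338
dock 0.71 [298. 258. 350. 297.] 322.7 281.8 1011 [0.592 0.088 0.02 ]
cassette 0.72 [301. 246. 341. 284.] 320.0 269.1 840 [0.601 0.048 0.02 ]
small_cup 0.53 [395. 353. 406. 372.] 400.0 360.2 144 [0.455 0.282 0.02 ]
catch_left_pad 0.48 [317. 263. 332. 283.] 323.8 273.4 173 [0.592 0.061 0.02 ]
ring_a 0.5 [414. 232. 426. 241.] 419.5 235.1 55 [ 0.38  -0.084  0.02 ]
ring_a 0.39 [416. 287. 424. 302.] 418.6 293.5 83 [0.405 0.118 0.02 ]
```

View pics/top0.png

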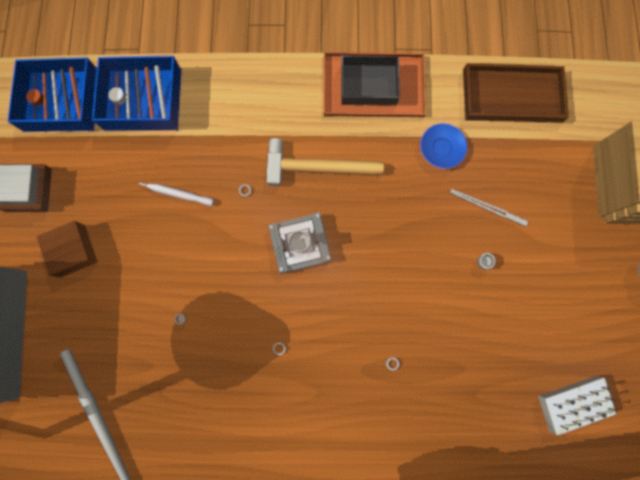

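View pics/side0.png

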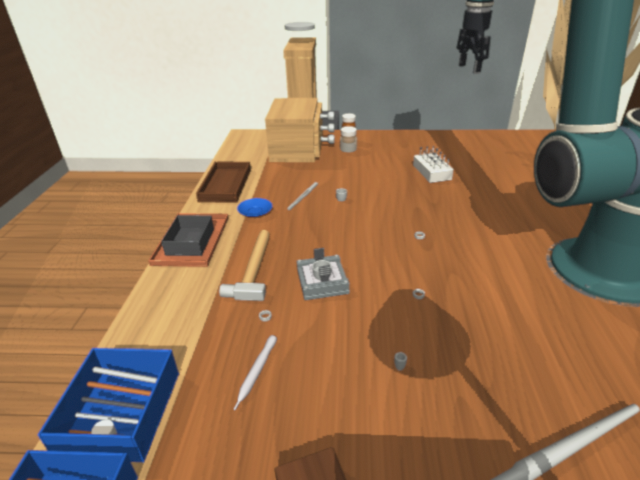

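```bash
cat > fit.py <<'E'
from h import *
from scipy.optimize import minimize
S=8
def box(x,y,z0,z1,hx,hy): return [[x+a*hx,y+b*hy,z] for a in(-1,1) for b in(-1,1) for z in(z0,z1)]
a=np.linspace(0,2*np.pi,24,endpoint=False)
def ring(r,z): return np.c_[r*np.cos(a),r*np.sin(a),0*a+z]
def cup(r,f): return [np.r_[ring(f,0),ring(r,.012),ring(r,.026)]]
DOCK=[np.array(box(0,0,0,.028,.046,.05)),np.array(box(0,.03,.02,.064,.011,.002)),np.array(box(0,-.03,.02,.064,.011,.002)),np.r_[ring(.02,.02),ring(.02,.042)]]
MODELS={"dock":DOCK,"medium_cup":cup(.0148,.0118),"small_cup":cup(.0098,.0068)}
def place(P,v):
    c,s=np.cos(v[2]),np.sin(v[2]); return np.c_[P[:,0]*c-P[:,1]*s+v[0],P[:,0]*s+P[:,1]*c+v[1],P[:,2]]
def render(p,m,v,w):
    l,t,r,b=w; im=np.zeros(((b-t)*S,(r-l)*S),np.uint8)
    for P in m:
        q=(proj(p,place(P,v))-[l-.5,t-.5])*S-.5
        cv2.fillConvexPoly(im,cv2.convexHull(np.round(q*16).astype(np.int32)),1,shift=4)
    return im
def fit(obs,m,v0,yaw=True):
    data=[]
    for p,M in obs:
        ys,xs=np.nonzero(M); w=(xs.min()-12,ys.min()-12,xs.max()+13,ys.max()+13)
        c=cv2.resize(M[w[1]:w[3],w[0]:w[2]].astype(np.float32),None,fx=S,fy=S,interpolation=cv2.INTER_LINEAR)>.5
        data.append((p,c,w))
    def cost(u):
        v=(u[0],u[1],u[2]/10 if yaw else 0); k=0
        for p,c,w in data:
            r=render(p,m,v,w)>0; k+=1-(r&c).sum()/(r|c).sum()
        return k
    best=min((minimize(cost,[v0[0],v0[1],y*10],method="Nelder-Mead",options=dict(initial_simplex=np.array([[v0[0],v0[1],y*10]]*4)+np.array([[0,0,0],[.008,0,0],[0,.008,0],[0,0,1.5]]))) for y in ([-.3,0,.3] if yaw else [0])),key=lambda r:r.fun)
    return np.array([best.x[0],best.x[1],best.x[2]/10]),best.fun
def mask(n,p,near=None):
    M=np.zeros((480,640),bool)
    for k in (["dock","cassette"] if n=="dock" else [n]):
        rs=[r for r in bot.regions_of(k,p) if r["score"]>.3]
        if rs: M|=rs[0]["mask"]
    return M
E
python3 - <<'E'
from fit import *
P={c:bot.read_camera(c) for c in("top","side")}
v0={"dock":(.594,.06),"medium_cup":(.562,-.284),"small_cup":(.453,.28)}
out={}
for n in v0:
    ob=[(P[c],mask(n,P[c])) for c in P]; ob=[o for o in ob if o[1].sum()>20]
    for o in [ob]+[[x] for x in ob]:
        v,f=fit(o,MODELS[n],v0[n],n=="dock"); print(n,len(o),v.round(4),round(f,3))
        out.setdefault(n,v)
tiles=[]
for n,v in out.items():
    for c in P:
        p=P[c]; im=cv2.resize(p["pixels"][:,:,::-1],None,fx=6,fy=6,interpolation=cv2.INTER_CUBIC)
        for Q in MODELS[n]:
            h=cv2.convexHull(((proj(p,place(Q,v))+.5)*6-.5).astype(np.float32)); cv2.polylines(im,[np.round(h).astype(int)],True,(0,255,0),1)
        u=((proj(p,[[v[0],v[1],.02]])[0])*6).astype(int); H=140 if n!="dock" else 140; W=130
        z=np.zeros((280,266,3),np.uint8); cr=im[max(0,u[1]-220):u[1]+220,u[0]-220:u[0]+220] if n=="dock" else im[u[1]-110:u[1]+110,u[0]-110:u[0]+110]
        tiles.append(cv2.resize(cr,(266,280)))
cv2.imwrite("pics/ov.png",np.vstack([np.hstack(tiles[0::2]),np.hstack(tiles[1::2])]))
E
```

```text
dock 2 [0.5962 0.0625 0.2576] 0.125
dock 1 [0.5948 0.0621 0.2438] 0.052
dock 1 [0.5972 0.0627 0.2516] 0.05
medium_cup 2 [ 0.5643 -0.2849  0.1066] 0.372
medium_cup 1 [ 0.5629 -0.2845  0.0403] 0.175
medium_cup 1 [ 0.5648 -0.2861  0.0615] 0.186
small_cup 2 [ 0.4531  0.2785 -0.0632] 0.357
small_cup 1 [0.4524 0.2794 0.1422] 0.217
small_cup 1 [0.4532 0.2775 0.0298] 0.128
```

View pics/ov.png

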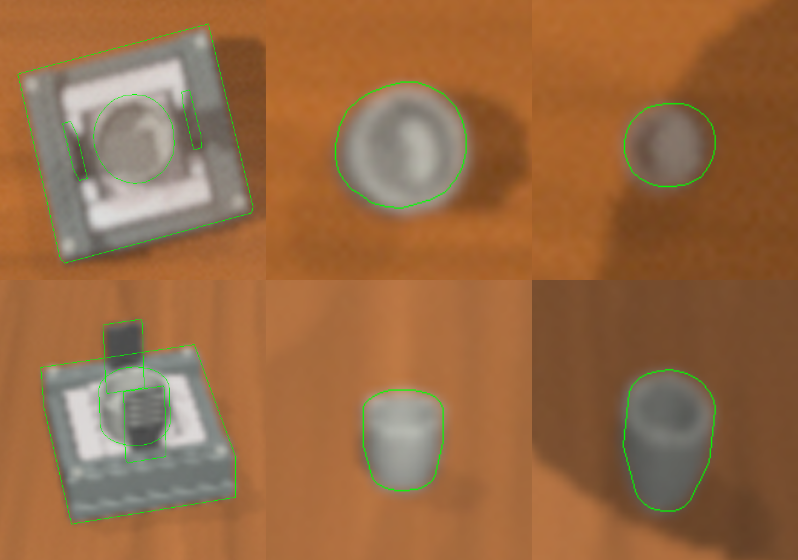

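The fit agrees with the pictures: dock at about (0.596, 0.0625) with yaw 0.25, medium cup at (0.564, -0.285) and small cup at (0.453, 0.278). In the overlay the model outlines sit on the dock, both dark tabs and both cups.

```bash
cat > go.py <<'E'
import sys; from h import *
x,y,z,hd=map(float,sys.argv[1:5]); s=bot.read_state(); r=R.from_rotvec(s["tcp_rot"]).as_matrix()
h=np.arctan2(r[1,1],r[0,1]); d=(hd-h+np.pi/2)%np.pi-np.pi/2   # world turn of finger line
d0=np.array([x,y,z])-s["tool_pos"]
print("t",round(s["time"],2),"pos",s["tool_pos"].round(4),"tilt",r[:,2].round(3),"head",round(h,3),"q6",round(s["q"][5],2),"w",round(s["width"],3),"grip",round(s["grip_force"],1),"F",np.round(s["wrist_force"],1))
print("spin units",round(-d/.1,2),"| shift units now",(r.T@d0/.05).round(3),"| after spin",((r@R.from_euler('z',-d).as_matrix()).T@d0/.05).round(3), "other way", round((-d-np.sign(-d)*np.pi)/.1,2))
E
python3 go.py .564 -.285 .1 .25
```

```text
t 1.2 pos [ 0.1896 -0.6478  0.1988] tilt [ 0.  0. -1.] head -1.286 q6 -0.04 w 1.002 grip 0.0 F [ 0.4 -0.4  1.1]
spin units -15.36 | shift units now [ 9.224 -4.86   1.976] | after spin [5.178 9.049 1.976] other way 16.06
```

```bash
python3 -m creep '[[0.9,-0.48,0.1,0,0.6],[0.9,-0.48,0.2,0,0.6],[0.9,-0.48,0.2,0,0.6],[0.9,-0.48,0.2,0,0.6],[0.9,-0.48,0.2,0,0.6],[0.9,-0.48,0.2,0,0.6],[0.9,-0.48,0.2,0,0.6],[0.9,-0.48,0.2,0,0.6],[0.9,-0.48,0.2,0,0.6],[0.9,-0.48,0.2,0,0.6]]' 40 | tail -c 400; python3 -m creep '[[0,0,0,-1,0.6],[0,0,0,-1,0.6],[0,0,0,-1,0.6],[0,0,0,-1,0.6],[0,0,0,-1,0.6],[0,0,0,-1,0.6],[0,0,0,-1,0.6],[0,0,0,-1,0.6],[0,0,0,-1,0.6],[0,0,0,-1,0.6],[0,0,0,-1,0.6],[0,0,0,-1,0.6],[0,0,0,-1,0.6],[0,0,0,-1,0.6],[0,0,0,-1,0.6],[0,0,0,-0.36,0.6],[0,0,0,0,0.6]]' >/dev/null; python3 go.py .564 -.285 .06 .25
```

```text
time: 2.45
tool_pos: [0.5553, -0.2899, 0.1038]
tcp_rot: [3.109, 0.446, 0.001]
wrist_force: [1.0, -0.6, 0.7]
width: 0.597
grip_force: 0.0
t 4.58 pos [ 0.5541 -0.2911  0.1039] tilt [ 0. -0. -1.] head 0.249 q6 -0.77 w 0.601 grip 0.0 F [-0.7 -0.8  0.5]
spin units -0.01 | shift units now [0.07  0.222 0.877] | after spin [0.07  0.222 0.877] other way 31.41
```

```bash
python3 -m creep '[[0.07,0.222,0.877,0,0.6],[0,0,0.4,0,0.6],[0,0,0.4,0,0.6],[0,0,0.06,0,0.6],[0,0,0,0,0.6]]' > /dev/null; python3 go.py .564 -.285 .017 .25; python3 - <<'E'
from h import *
p=bot.read_camera("side"); u=proj(p,[[.564,-.285,.02]])[0].astype(int)
cv2.imwrite("pics/g1.png",cv2.resize(p["pixels"][u[1]-40:u[1]+40,u[0]-50:u[0]+50,::-1],None,fx=7,fy=7,interpolation=cv2.INTER_CUBIC))
E
```

```text
t 5.2 pos [ 0.5642 -0.2852  0.0172] tilt [ 0. -0. -1.] head 0.25 q6 -0.76 w 0.6 grip 0.0 F [ 0.3 -0.1  0.5]
spin units -0.0 | shift units now [ 0.005 -0.002  0.005] | after spin [ 0.005 -0.002  0.005] other way 31.41
```

View pics/g1.png

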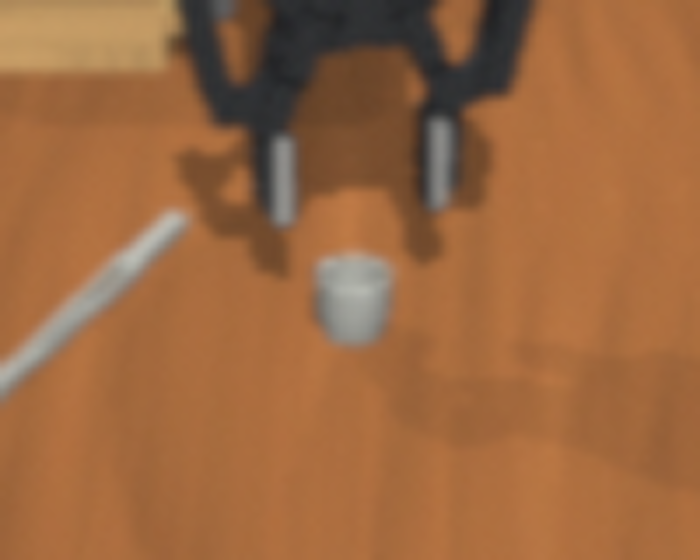

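The cup is at crop (355,300). The fingertips are at about (283,220) and (438,205), roughly 10 px higher in the image than the TCP should project. I need the top view to tell whether that is height or sideways offset.

```bash
python3 - <<'E'
from h import *
s=bot.read_state(); t=s["tool_pos"]; print(s["time"],t)
r=R.from_rotvec(s["tcp_rot"]).as_matrix()
tiles=[]
for c in("top","side"):
    p=bot.read_camera(c); u=proj(p,[[.564,-.285,.02]])[0].astype(int)
    im=cv2.resize(p["pixels"][u[1]-30:u[1]+30,u[0]-30:u[0]+30,::-1],None,fx=6.5,fy=6.5,interpolation=cv2.INTER_CUBIC)
    for k,dz in enumerate((0,.013,.026)):
        for sg in (-1,1):
            q=proj(p,[t+r[:,1]*sg*.0255+[0,0,dz]])[0]; q=(q-u+30.5)*6.5
            cv2.circle(im,tuple(q.astype(int)),4,[(0,0,255),(0,255,0),(255,0,0)][k],-1)
    tiles.append(im)
cv2.imwrite("pics/g2.png",np.hstack(tiles))
E
```

```text
5.25 [ 0.56465059 -0.28549103  0.01789535]
```

View pics/g2.png

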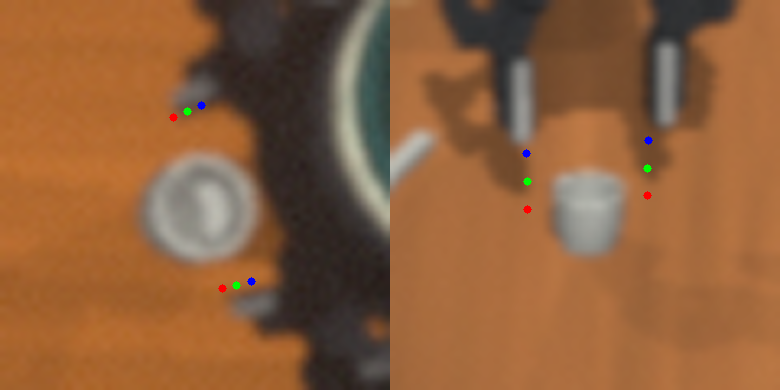

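Both views put the tips about 25–30 mm above the reported TCP, with the opening as reported. I'll check this against the start picture and with a small downward step.

```bash
python3 -m creep '[[0,0,0.16,0,0.6],[0,0,0,0,0.6]]' ; python3 - <<'E'
from h import *
s=bot.read_state(); t=s["tool_pos"]; 
p=bot.read_camera("side")
r0=R.from_rotvec([-3.1075,-.4455,0]).as_matrix()
a=cv2.imread("pics/side0.png")[30:90,445:505]
r=R.from_rotvec(s["tcp_rot"]).as_matrix()
def dots(im,o,t,r,h):
    im=cv2.resize(im,None,fx=6.5,fy=6.5,interpolation=cv2.INTER_CUBIC)
    for k,dz in enumerate((0,.013,.026)):
        for sg in (-1,1):
            q=(proj(p,[t+r[:,1]*sg*h+[0,0,dz]])[0]-o+.5)*6.5
            cv2.circle(im,tuple(q.astype(int)),3,[(0,0,255),(0,255,0),(255,0,0)][k],-1)
    return im
u=proj(p,[[.564,-.285,.02]])[0].astype(int)
cv2.imwrite("pics/g3.png",np.hstack([dots(a,np.array([445,30]),np.array([.1896,-.6478,.1988]),r0,.0425),dots(p["pixels"][u[1]-30:u[1]+30,u[0]-30:u[0]+30,::-1].copy(),u-30,t,r,.0255)]))
E
```

```text
time: 5.6
tool_pos: [0.5634, -0.2846, 0.0083]
tcp_rot: [-1.927, -2.48, 0.0]
wrist_force: [0.0, 0.3, -0.1]
width: 0.598
grip_force: 0.0
```

View pics/g3.png

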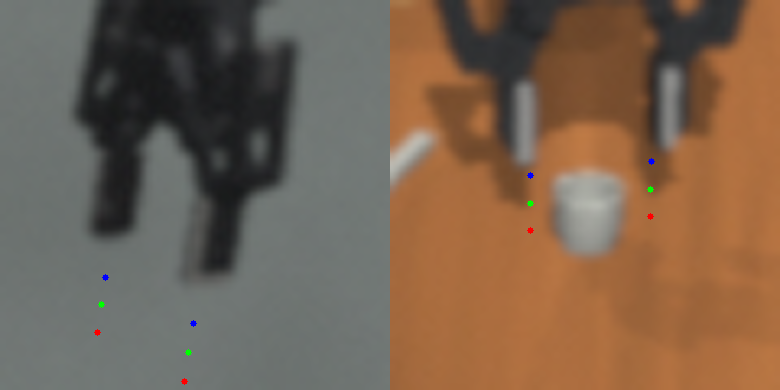

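The offset is consistent: the real tips sit about 30 mm above the reported TCP. I'll find it exactly by gently touching the bench with the fingers around the cup.

```bash
python3 -m creep '[[0,0,0.2,0,0.5],[0,0,0.14,0,0.5],[0,0,0,0,0.5]]'; python3 -m creep '[[0,0,0.1,0,0.5],[0,0,0,0,0.5]]'; python3 -m creep '[[0,0,0.04,0,0.5],[0,0,0,0,0.5]]' 
```

```text
time: 6.02
tool_pos: [0.5629, -0.2843, -0.0095]
tcp_rot: [-1.926, -2.479, 0.001]
wrist_force: [0.1, -0.1, -0.2]
width: 0.5
grip_force: 0.0
time: 6.28
tool_pos: [0.5637, -0.2847, -0.0135]
tcp_rot: [-1.927, -2.48, 0.0]
wrist_force: [-0.0, 0.3, -0.0]
width: 0.502
grip_force: 0.0
time: 6.52
tool_pos: [0.5639, -0.2849, -0.0151]
tcp_rot: [-1.927, -2.481, 0.0]
wrist_force: [0.3, 0.6, 0.0]
width: 0.498
grip_force: 0.0
```

```bash
for i in 1; do python3 -m creep '[[0,0,0.06,0,0.5],[0,0,0,0,0.5]]' | grep -E 'tool_pos|wrist'; python3 -m creep '[[0,0,0.04,0,0.5],[0,0,0,0,0.5]]' | grep -E 'tool_pos|wrist'; python3 -m creep '[[0,0,0.04,0,0.5],[0,0,0,0,0.5]]' | grep -E 'tool_pos|wrist';  done
```

```text
tool_pos: [0.5637, -0.2848, -0.0184]
wrist_force: [-0.8, -0.3, 0.8]
tool_pos: [0.5638, -0.2848, -0.0203]
wrist_force: [-0.6, 0.5, 0.1]
tool_pos: [0.5638, -0.2848, -0.0223]
wrist_force: [0.2, 0.5, -0.1]
```

```bash
python3 -m creep '[[0,0,0.04,0,0.5],[0,0,0,0,0.5]]' | grep -E 'tool_pos|wrist'; python3 -m creep '[[0,0,0.03,0,0.5],[0,0,0,0,0.5]]' | grep -E 'tool_pos|wrist'; python3 - <<'E'
from h import *
s=bot.read_state(); t=s["tool_pos"]; r=R.from_rotvec(s["tcp_rot"]).as_matrix(); tiles=[]
for c in("top","side"):
    p=bot.read_camera(c); u=proj(p,[[.564,-.285,.02]])[0].astype(int)
    im=cv2.resize(p["pixels"][u[1]-30:u[1]+30,u[0]-30:u[0]+30,::-1],None,fx=6.5,fy=6.5,interpolation=cv2.INTER_CUBIC)
    for k,dz in enumerate((.026,.030,.034)):
        for sg in (-1,1):
            q=(proj(p,[t+r[:,1]*sg*.02125+[0,0,dz]])[0]-u+30.5)*6.5
            cv2.circle(im,tuple(q.astype(int)),3,[(0,0,255),(0,255,0),(255,0,0)][k],-1)
    tiles.append(im)
cv2.imwrite("pics/g4.png",np.hstack(tiles))
E
```

```text
tool_pos: [0.5638, -0.2848, -0.0243]
wrist_force: [0.3, -0.1, 0.0]
tool_pos: [0.5638, -0.2848, -0.0257]
wrist_force: [-0.2, 0.1, -0.2]
```

View pics/g4.png

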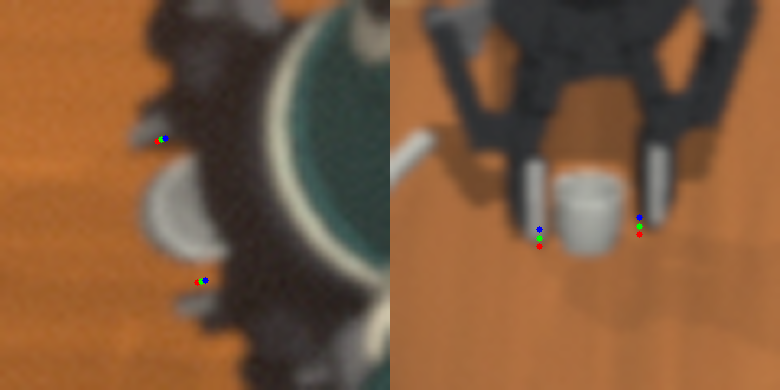

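Side view: tips at (533,238) and (655,225), close to the +30 mm dots. The cup sits about 2–3 mm off-centre towards +x. I'll continue to bench contact.

```bash
for i in 1; do python3 -m creep '[[0,0,0.03,0,0.5],[0,0,0,0,0.5]]' | grep -E 'tool_pos|wrist'; python3 -m creep '[[0,0,0.03,0,0.5],[0,0,0,0,0.5]]' | grep -E 'tool_pos|wrist';  python3 -m creep '[[0,0,0.02,0,0.5],[0,0,0,0,0.5]]' | grep -E 'tool_pos|wrist';   done
```

```text
tool_pos: [0.5639, -0.2848, -0.0272]
wrist_force: [0.1, -0.4, -0.2]
tool_pos: [0.5638, -0.2848, -0.0287]
wrist_force: [0.6, -0.2, 0.1]
tool_pos: [0.5639, -0.2849, -0.0297]
wrist_force: [-0.7, 0.9, -0.5]
```

```bash
for i in 1; do python3 -m creep '[[0,0,0.02,0,0.5],[0,0,0,0,0.5]]' | grep -E 'tool_pos|wrist'; python3 -m creep '[[0,0,0.02,0,0.5],[0,0,0,0,0.5]]' | grep -E 'tool_pos|wrist';  python3 -m creep '[[0,0,0.02,0,0.5],[0,0,0,0,0.5]]' | grep -E 'tool_pos|wrist';   done
```

```text
tool_pos: [0.5639, -0.2849, -0.0307]
wrist_force: [0.9, -0.5, 0.5]
tool_pos: [0.5639, -0.2849, -0.0316]
wrist_force: [-0.4, 0.7, 0.3]
tool_pos: [0.5639, -0.2849, -0.0327]
wrist_force: [0.4, 0.5, 0.4]
```

```bash
for i in 1; do python3 -m creep '[[0,0,0.02,0,0.5],[0,0,0,0,0.5]]' | grep -E 'tool_pos|wrist'; python3 -m creep '[[0,0,0.02,0,0.5],[0,0,0,0,0.5]]' | grep -E 'tool_pos|wrist';  done
```

```text
tool_pos: [0.5639, -0.2849, -0.0337]
wrist_force: [-0.7, -0.4, 0.1]
tool_pos: [0.5641, -0.285, -0.0343]
wrist_force: [-0.3, -0.2, 2.0]
```

Contact is at reported z -0.034, so the tip is at reported z + 34 mm at this opening. Now rise, centre and grip the top of the cup.

```bash
python3 -m creep '[[0,0.05,-0.42,0,0.5],[0,0,0,0,0.3],[0,0,0,0,0.2],[0,0,0,0,0.2],[0,0,0,0,0.2],[0,0,0,0,0.2]]' 40; python3 -m creep '[[0,0,-0.4,0,0.2],[0,0,-0.8,0,0.2],[0,0,-1,0,0.2],[0,0,0,0,0.2]]' 40; python3 go.py .5985 .0625 .06 .25
```

```text
time: 10.62
tool_pos: [0.5692, -0.2856, -0.01]
tcp_rot: [1.923, 2.477, 0.002]
wrist_force: [-1.3, 0.6, 10.4]
width: 0.306
grip_force: 38.6
time: 11.12
tool_pos: [0.5705, -0.2866, 0.1034]
tcp_rot: [1.92, 2.472, 0.003]
wrist_force: [1.1, -0.9, 0.5]
width: 0.305
grip_force: 39.4
t 11.12 pos [ 0.5705 -0.2866  0.1034] tilt [ 0.01  -0.006 -1.   ] head 0.25 q6 -0.75 w 0.305 grip 39.4 F [ 1.1 -0.9  0.5]
spin units 0.0 | shift units now [6.633 2.262 0.834] | after spin [6.633 2.262 0.834] other way -31.41
```

Force and width were odd at the grip, so I'll look.

```bash
python3 - <<'E'
from h import *
s=bot.read_state(); t=s["tool_pos"]; tiles=[]
for c in("top","side"):
    p=bot.read_camera(c); u=proj(p,[t+[0,0,.03]])[0].astype(int)
    im=cv2.resize(p["pixels"][u[1]-32:u[1]+32,u[0]-32:u[0]+32,::-1],None,fx=6.2,fy=6.2,interpolation=cv2.INTER_CUBIC)
    tiles.append(im)
cv2.imwrite("pics/g5.png",np.hstack(tiles))
E
```

```text
(no output)
```

View pics/g5.png

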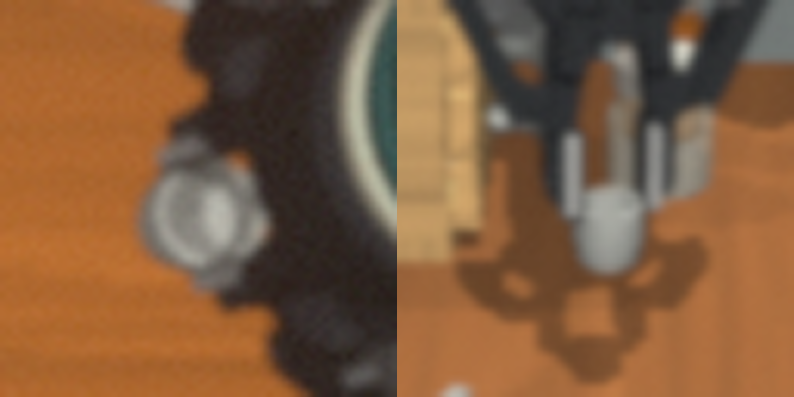

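The cup is held between the pads: top at side crop y≈185, pads ending at about 215. Its tilt isn't clear from this, so I'll measure it from masks.

```bash
cat > tilt.py <<'E'
from fit import *
from scipy.optimize import differential_evolution as DE
def ctilt(n,c0,occl=None):
    data=[]
    for c in("top","side"):
        p=bot.read_camera(c); rs=bot.regions_of(n,p)
        u=proj(p,[c0])[0]
        rs=[r for r in rs if np.hypot((r["bbox"][0]+r["bbox"][2])/2-u[0],(r["bbox"][1]+r["bbox"][3])/2-u[1])<30]
        for r in rs[:1]:
            M=r["mask"]; print(c,round(r["score"],2),np.round(r["bbox"]),M.sum(),u.round())
            w=(int(u[0])-25,int(u[1])-25,int(u[0])+25,int(u[1])+25)
            data.append((p,cv2.resize(M[w[1]:w[3],w[0]:w[2]].astype(np.float32),None,fx=S,fy=S)>.5,w))
    P0=MODELS[n][0]-[0,0,.018]
    def cost(v):
        Q=R.from_rotvec([v[3],v[4],0]).apply(P0)+c0+v[:3]; k=0
        for p,c,w in data:
            r=render(p,[Q],(0,0,0),w)>0; k+=1-(r&c).sum()/(r|c).sum()
        return k
    out=[]
    for b in (.02,.7):
        r=DE(cost,[(-.015,.015)]*3+[(-b,b)]*2,maxiter=60,popsize=10,seed=1,polish=False); out.append(r)
        print("tilt",r.x[3:].round(2),"c(18mm up)",(c0+r.x[:3]).round(4),round(r.fun,3))
E
python3 - <<'E'
from tilt import *
t=bot.read_state()["tool_pos"]; ctilt("medium_cup",t+[0,0,.030])
E
```

```text
top 0.86 [494. 245. 515. 258.] 245 [506. 251.]
tilt [-0.02 -0.02] c(18mm up) [ 0.5678 -0.2877  0.1132] 0.159
tilt [-0.27 -0.12] c(18mm up) [ 0.5681 -0.2877  0.1131] 0.105
```

```bash
python3 -m creep '[[0.66,0.23,0,0,0.2],[0.66,0.23,0,0,0.2],[0.66,0.23,0,0,0.2],[0.66,0.23,0,0,0.2],[0.66,0.23,0,0,0.2],[0.66,0.23,0,0,0.2],[0.66,0.23,0,0,0.2],[0.66,0.23,0,0,0.2],[0.66,0.23,0,0,0.2],[0.66,0.23,0,0,0.2],[0,0,0,0,0.2]]' 40 >/dev/null;  python3 go.py .5985 .0625 .06 .25; python3 - <<'E'
from tilt import *
t=bot.read_state()["tool_pos"]; ctilt("medium_cup",t+[0,0,.030])
tiles=[]
for c in("top","side"):
    p=bot.read_camera(c); u=proj(p,[t+[0,0,.03]])[0].astype(int)
    im=cv2.resize(p["pixels"][u[1]-25:u[1]+25,u[0]-25:u[0]+25,::-1],None,fx=8,fy=8,interpolation=cv2.INTER_CUBIC)
    tiles.append(cv2.convertScaleAbs(im,alpha=1.5,beta=-30))
cv2.imwrite("pics/g6.png",np.hstack(tiles))
E
```

```text
t 12.8 pos [0.5952 0.066  0.095 ] tilt [-0.002  0.    -1.   ] head 0.253 q6 -0.18 w 0.302 grip 39.4 F [ 0.1 -0.2 -0.6]
spin units 0.03 | shift units now [-0.086  0.047  0.699] | after spin [-0.085  0.048  0.699] other way -31.39
side 0.46 [315. 224. 330. 246.] 201 [321. 232.]
tilt [0.02 0.  ] c(18mm up) [0.5963 0.0511 0.1138] 0.166
tilt [-0.55  0.02] c(18mm up) [0.5968 0.0514 0.11  ] 0.112
```

View pics/g6.png

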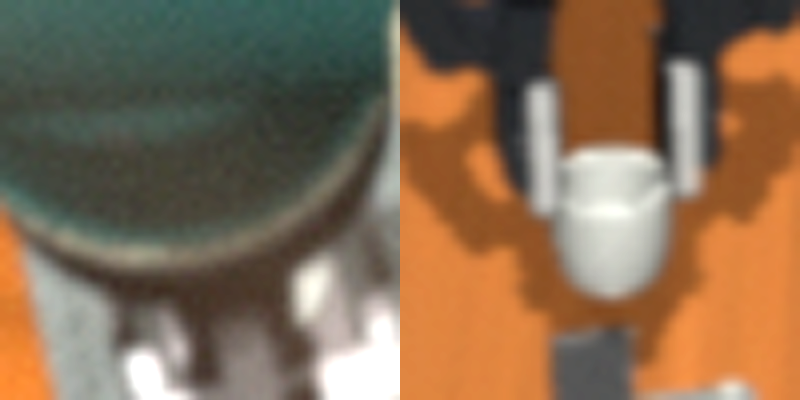

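The side crop clearly shows the cup upright in the pads: rim ellipse at (612,180) with height/width ≈0.55, as expected at this camera elevation. Now align and lower, watching the force.

```bash
python3 go.py .5965 .063 .04 .25; python3 -m creep '[[-0.065,0.02,0.5,0,0.2],[0,0,0.6,0,0.2],[0,0,0,0,0.2]]' 40 | grep -E 'time|tool|wrist'; python3 go.py .5965 .063 .03 .25
```

```text
t 13.1 pos [0.5959 0.0629 0.096 ] tilt [-0.001 -0.    -1.   ] head 0.249 q6 -0.18 w 0.307 grip 39.4 F [-0.7 -0.   0. ]
spin units -0.01 | shift units now [-1.000e-03  1.300e-02  1.121e+00] | after spin [-1.000e-03  1.300e-02  1.121e+00] other way 31.4
time: 13.48
tool_pos: [0.595, 0.0599, 0.0387]
wrist_force: [-0.3, -0.4, -1.2]
t 13.47 pos [0.595  0.0599 0.0387] tilt [-0.006 -0.    -1.   ] head 0.249 q6 -0.19 w 0.303 grip 39.5 F [-0.3 -0.4 -1.2]
spin units -0.01 | shift units now [0.052 0.045 0.173] | after spin [0.052 0.045 0.173] other way 31.4
```

```bash
python3 -m creep '[[0.065,-0.01,0,0,0.2],[0,0,0,0,0.2],[0,0,0,0,0.2]]' 40 >/dev/null; python3 go.py .5965 .063 .03 .25;  python3 -m creep '[[0,0,0.14,0,0.2],[0,0,0,0,0.2],[0,0,0,0,0.2]]' | grep -E 'tool|wrist'; python3 -m creep '[[0,0,0.1,0,0.2],[0,0,0,0,0.2],[0,0,0,0,0.2]]' | grep -E 'tool|wrist'
```

```text
t 13.85 pos [0.5977 0.0642 0.0428] tilt [ 0.002  0.    -1.   ] head 0.25 q6 -0.18 w 0.304 grip 39.5 F [-0.6  0.4 -0.5]
spin units 0.0 | shift units now [-0.017 -0.029  0.256] | after spin [-0.017 -0.029  0.256] other way -31.41
tool_pos: [0.5964, 0.0641, 0.0341]
wrist_force: [0.7, 0.0, -0.7]
tool_pos: [0.5966, 0.064, 0.0293]
wrist_force: [0.2, -1.1, -0.3]
```

```bash
python3 -m creep '[[0.02,0,0.06,0,0.2],[0,0,0,0,0.2]]' | grep -E 'tool|wrist'; python3 -m creep '[[0,0,0.06,0,0.2],[0,0,0,0,0.2]]' | grep -E 'tool|wrist'; python3 -m creep '[[0,0,0.06,0,0.2],[0,0,0,0,0.2]]' | grep -E 'tool|wrist'
```

```text
tool_pos: [0.5961, 0.0651, 0.0261]
wrist_force: [0.5, -1.2, -0.2]
tool_pos: [0.5961, 0.065, 0.0231]
wrist_force: [0.4, 0.4, -0.1]
tool_pos: [0.5969, 0.0645, 0.0212]
wrist_force: [-1.8, -1.7, 5.1]
```

```bash
python3 -m creep '[[-0.04,-0.02,-0.02,0,0.2],[0,0,0,0,0.2],[0,0,0,0,0.2]]' | grep -E 'tool|wrist'; python3 -m creep '[[0,0,0.06,0,0.2],[0,0,0,0,0.2],[0,0,0,0,0.2]]' | grep -E 'tool|wrist'
```

```text
tool_pos: [0.5956, 0.0629, 0.0211]
wrist_force: [0.4, -1.1, -0.1]
tool_pos: [0.5958, 0.0628, 0.0182]
wrist_force: [0.7, 0.3, 0.1]
```

Free again. Continue down.

```bash
python3 -m creep '[[0,0,0.04,0,0.2],[0,0,0,0,0.2]]' | grep -E 'tool|wrist'; python3 -m creep '[[0,0,0.04,0,0.2],[0,0,0,0,0.2]]' | grep -E 'tool|wrist'; python3 -m creep '[[0,0,0.03,0,0.2],[0,0,0,0,0.2]]' | grep -E 'tool|wrist'
```

```text
tool_pos: [0.596, 0.0628, 0.0164]
wrist_force: [-0.9, 0.0, 0.0]
tool_pos: [0.5961, 0.0629, 0.0161]
wrist_force: [-4.2, -0.3, 8.9]
tool_pos: [0.5962, 0.0629, 0.016]
wrist_force: [-8.3, -1.3, 16.8]
```

Seated at the predicted height (0.016). Unload, open and rise.

```bash
python3 -m creep '[[0,0,-0.06,0,0.2],[0,0,0,0,0.35],[0,0,0,0,0.45],[0,0,0,0,0.5],[0,0,0,0,0.5],[0,0,0,0,0.5]]' | grep -E 'tool|wrist|width'; python3 -m creep '[[0,0,-0.2,0,0.5],[0,0,-0.6,0,0.5],[0,0,-1,0,0.5],[0,0,-0.6,0,0.5],[0,0,0,0,0.5],[0,0,0,0,0.5]]' | grep -E 'tool|wrist'
python3 go.py .453 .279 .1 .25
```

```text
tool_pos: [0.5959, 0.0628, 0.0158]
wrist_force: [0.9, -0.0, -0.1]
width: 0.5
tool_pos: [0.5954, 0.0628, 0.1355]
wrist_force: [-0.5, 0.6, -0.2]
t 18.35 pos [0.5954 0.0628 0.1355] tilt [-0.001 -0.    -1.   ] head 0.25 q6 -0.19 w 0.499 grip 0.0 F [-0.5  0.6 -0.2]
spin units 0.0 | shift units now [ 4.894 -1.689  0.712] | after spin [ 4.894 -1.689  0.712] other way -31.42
```

```bash
python3 -m creep '[[0.7,-0.24,0,0,0.5],[0.7,-0.24,0,0,0.5],[0.7,-0.24,0,0,0.5],[0.7,-0.24,0,0,0.5],[0.7,-0.24,0,0,0.5],[0.7,-0.24,0,0,0.5],[0.7,-0.25,0,0,0.5],[0,0,0.7,0,0.5],[0,0,0.3,0,0.5],[0,0,0,0,0.5],[0,0,0,0,0.5]]' >/dev/null; python3 go.py .453 .279 -.0135 .25; python3 - <<'E'
from tilt import *
ctilt("medium_cup",np.array([.596,.0627,.044]))
P={c:bot.read_camera(c) for c in("top","side")}
for c in P:
    M=mask("small_cup",P[c]); print(c,M.sum())
    if M.sum()>20: print(fit([(P[c],M)],MODELS["small_cup"],(.453,.279),False))
E
```

```text
t 19.73 pos [0.454  0.2791 0.0862] tilt [ 0.  0. -1.] head 0.249 q6 0.26 w 0.503 grip 0.0 F [ 0.6  0.  -0. ]
spin units -0.01 | shift units now [ 0.004 -0.021  1.995] | after spin [ 0.004 -0.021  1.995] other way 31.41
top 0.53 [289. 234. 304. 249.] 205 [299. 240.]
side 0.7 [315. 259. 330. 271.] 111 [321. 265.]
tilt [ 0.   -0.02] c(18mm up) [0.5944 0.0636 0.0442] 0.682
tilt [ 0.04 -0.15] c(18mm up) [0.5945 0.0639 0.0441] 0.649
top 0
side 0
```

```bash
python3 -m creep '[[0,-0.02,1,0,0.5],[0,0,0.6,0,0.5],[0,0,0.44,0,0.5],[0,0,0,0,0.45],[0,0,0,0,0.35]]' >/dev/null; python3 go.py .453 .279 -.016 .25; python3 -m creep '[[0,0,0,0,0.25],[0,0,0,0,0.1],[0,0,0,0,0.1],[0,0,0,0,0.1],[0,0,0,0,0.1],[0,0,0,0,0.1]]' 30;
```

```text
t 20.75 pos [ 0.4532  0.2795 -0.0152] tilt [ 0.001  0.001 -1.   ] head 0.25 q6 0.26 w 0.347 grip 0.0 F [ 0.1 -0.4  1.2]
spin units -0.0 | shift units now [-0.008 -0.007  0.017] | after spin [-0.008 -0.007  0.017] other way 31.42
time: 21.5
tool_pos: [0.4538, 0.2798, -0.0146]
tcp_rot: [1.926, 2.48, 0.004]
wrist_force: [-0.6, -0.5, 5.4]
width: 0.199
grip_force: 29.5
```

```bash
python3 -m creep '[[0,0,-0.3,0,0.1],[0,0,-0.7,0,0.1],[0,0,-1,0,0.1],[0,0,-0.6,0,0.1],[0,0,0,0,0.1],[0,0,0,0,0.1]]' 30 >/dev/null; python3 go.py .596 .0632 .1 .25
```

```text
t 22.25 pos [0.4517 0.2786 0.1134] tilt [-0.001 -0.001 -1.   ] head 0.25 q6 0.26 w 0.201 grip 29.5 F [-1.1 -0.6 -0.3]
spin units 0.0 | shift units now [-4.889  1.73   0.267] | after spin [-4.889  1.73   0.267] other way -31.42
```

```bash
python3 -m creep '[[-0.7,0.245,0,0,0.1],[-0.7,0.245,0,0,0.1],[-0.7,0.245,0,0,0.1],[-0.7,0.245,0,0,0.1],[-0.7,0.245,0,0,0.1],[-0.7,0.245,0,0,0.1],[-0.69,0.25,0,0,0.1],[0,0,0.3,0,0.1],[0,0,0,0,0.1],[0,0,0,0,0.1],[0,0,0,0,0.1]]' 30 >/dev/null; python3 go.py .596 .0632 .06 .25; python3 - <<'E'
from tilt import *
t=bot.read_state()["tool_pos"]; ctilt("small_cup",t+[0,0,.0326])
E
```

```text
t 23.62 pos [0.5959 0.0643 0.099 ] tilt [-0.  0. -1.] head 0.251 q6 -0.19 w 0.199 grip 29.5 F [0.1 0.8 0.3]
spin units 0.01 | shift units now [-0.022 -0.004  0.781] | after spin [-0.022 -0.004  0.781] other way -31.4
side 0.68 [316. 225. 326. 238.] 94 [320. 229.]
tilt [-0.01  0.  ] c(18mm up) [0.5977 0.0494 0.1227] 0.315
tilt [-0.47 -0.06] c(18mm up) [0.5978 0.0496 0.1207] 0.23
```

```bash
python3 -m creep '[[-0.02,0,0.6,0,0.1],[0,0,0.46,0,0.1],[0,0,0,0,0.1],[0,0,0,0,0.1]]' 30 | grep -E 'tool|wrist'; python3 -m creep '[[0,0,0.1,0,0.1],[0,0,0,0,0.1],[0,0,0,0,0.1]]'  | grep -E 'tool|wrist';python3 -m creep '[[0,0,0.08,0,0.1],[0,0,0,0,0.1]]'  | grep -E 'tool|wrist'
```

```text
tool_pos: [0.5973, 0.0626, 0.0469]
wrist_force: [0.3, -0.3, 0.0]
tool_pos: [0.5968, 0.0625, 0.0413]
wrist_force: [-0.4, -0.5, -0.4]
tool_pos: [0.5961, 0.0624, 0.0365]
wrist_force: [0.3, -0.7, -0.7]
```

```bash
python3 -m creep '[[0,0,0.06,0,0.1],[0,0,0,0,0.1]]'  | grep -E 'tool|wrist';python3 -m creep '[[0,0,0.06,0,0.1],[0,0,0,0,0.1]]'  | grep -E 'tool|wrist'
```

```text
tool_pos: [0.5962, 0.0624, 0.0335]
wrist_force: [-0.7, -0.8, 0.1]
tool_pos: [0.5963, 0.0624, 0.0306]
wrist_force: [0.5, 0.3, 0.6]
```

Entering freely. Continue in small steps.

```bash
python3 -m creep '[[0,0,0.06,0,0.1],[0,0,0,0,0.1]]'  | grep -E 'tool|wrist';python3 -m creep '[[0,0,0.04,0,0.1],[0,0,0,0,0.1]]'  | grep -E 'tool|wrist';python3 -m creep '[[0,0,0.04,0,0.1],[0,0,0,0,0.1]]'  | grep -E 'tool|wrist'
```

```text
tool_pos: [0.5963, 0.0624, 0.0276]
wrist_force: [-1.0, 0.4, -0.3]
tool_pos: [0.5964, 0.0625, 0.0257]
wrist_force: [-0.3, 0.3, -1.1]
tool_pos: [0.5964, 0.0624, 0.0237]
wrist_force: [0.2, 0.2, -0.1]
```

```bash
python3 -m creep '[[0,0,0.04,0,0.1],[0,0,0,0,0.1]]'  | grep -E 'tool|wrist';python3 -m creep '[[0,0,0.04,0,0.1],[0,0,0,0,0.1]]'  | grep -E 'tool|wrist'
```

```text
tool_pos: [0.5964, 0.0624, 0.0217]
wrist_force: [-0.7, -1.1, -0.9]
tool_pos: [0.5968, 0.0625, 0.0214]
wrist_force: [-3.4, 0.3, 9.1]
```

Seated exactly at the predicted 0.0214. Unload, open, rise.

```bash
python3 -m creep '[[0,0,-0.04,0,0.1],[0,0,0,0,0.25],[0,0,0,0,0.35],[0,0,0,0,0.45],[0,0,0,0,0.45],[0,0,0,0,0.45]]' | grep -E 'tool|wrist|width'; python3 -m creep '[[0,0,-0.2,0,0.45],[0,0,-0.6,0,0.6],[0,0,-0.8,0,0.8],[0,0,-0.2,0,1],[0,0,0,0,1],[0,0,0,0,1],[0,0,0,0,1]]' | grep -E 'time|tool|wrist|width'
python3 go.py .596 .063 .1 1.8208; python3 - <<'E'
from tilt import *
ctilt("small_cup",np.array([.596,.0627,.054])); 
E
```

```text
tool_pos: [0.5965, 0.0624, 0.0218]
wrist_force: [-0.1, 0.8, 0.2]
width: 0.451
time: 28.32
tool_pos: [0.5952, 0.0624, 0.1101]
wrist_force: [-0.3, -0.7, 0.2]
width: 1.0
t 28.32 pos [0.5952 0.0624 0.1101] tilt [-0.003 -0.    -1.   ] head 0.25 q6 -0.19 w 1.0 grip 0.0 F [-0.3 -0.7  0.2]
spin units -15.71 | shift units now [0.008 0.019 0.202] | after spin [-0.019  0.008  0.202] other way 15.71
top 0.7 [290. 233. 321. 262.] 208 [298. 239.]
tilt [-0.01  0.01] c(18mm up) [0.5845 0.0481 0.0398] 0.985
tilt [-0.7   0.51] c(18mm up) [0.5815 0.0477 0.0401] 0.852
```

```bash
python3 -m creep '[[0,0,0,1,1],[0,0,0,1,1],[0,0,0,1,1],[0,0,0,1,1],[0,0,0,1,1],[0,0,0,1,1],[0,0,0,1,1],[0,0,0,1,1],[0,0,0,1,1],[0,0,0,1,1],[0,0,0,1,1],[0,0,0,1,1],[0,0,0,1,1],[0,0,0,1,1],[0,0,0,1,1],[0,0,0,0.71,1],[0,0,0,0,1],[0,0,0,0,1]]' 25 >/dev/null
python3 go.py .596 .063 .01 1.8208; python3 - <<'E'
from h import *
p=bot.read_camera("side"); u=proj(p,[[.596,.063,.06]])[0].astype(int)
for n in("small_cup","medium_cup"):
    for r in bot.regions_of(n,p)[:2]: print(n,round(r["score"],2),r["bbox"],r["mask"].sum())
print(proj(p,[[.596,.063,.062],[.596,.063,.052],[.596,.063,.042]]).round(1))
im=cv2.resize(p["pixels"][u[1]-35:u[1]+35,u[0]-35:u[0]+35,::-1],None,fx=8,fy=8,interpolation=cv2.INTER_CUBIC)
cv2.imwrite("pics/n1.png",im)
E
```

```text
t 30.77 pos [0.5965 0.0624 0.1118] tilt [-0. -0. -1.] head -1.32 q6 1.38 w 0.998 grip 0.0 F [-0.1  0.3  0.3]
spin units 0.01 | shift units now [-0.007 -0.013  2.036] | after spin [-0.007 -0.013  2.036] other way -31.41
small_cup 0.6 [316.8, 255.4, 327.4, 266.8] 84
medium_cup 0.37 [315.2, 262.3, 318.2, 268.5] 20
[[321.2 257.5]
 [321.3 261.5]
 [321.4 265.4]]
```

View pics/n1.png

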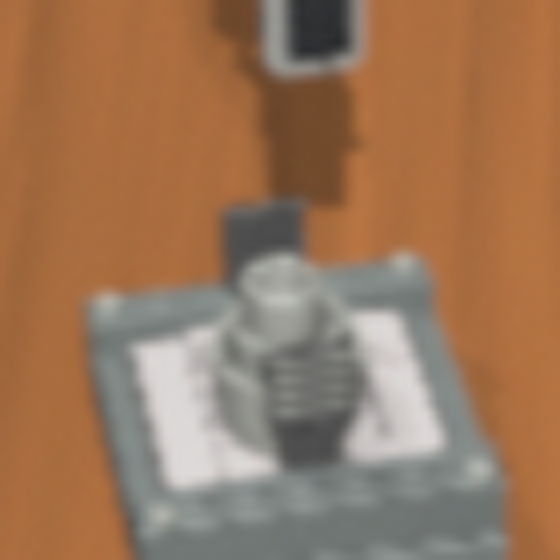

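The picture shows the small cup's rim at (282,270) standing in the medium, which stands in the large cup between the two tabs: nested and upright. Now descend over the tabs and pinch.

```bash
python3 -m creep '[[-0.01,-0.01,0.7,0,1],[0,0,0.7,0,1],[0,0,0.5,0,1],[0,0,0.27,0,1],[0,0,0,0,1],[0,0,0,0,1]]' 25 | grep -E 'tool|wrist'; python3 -m creep '[[0,0,0,0,0.9],[0,0,0,0,0.8],[0,0,0,0,0.75],[0,0,0,0,0.7],[0,0,0,0,0.6],[0,0,0,0,0.5],[0,0,0,0,0.45],[0,0,0,0,0.45],[0,0,0,0,0.45]]' 25
```

```text
tool_pos: [0.5971, 0.0629, 0.0046]
wrist_force: [-0.1, -0.2, 1.0]
time: 32.8
tool_pos: [0.597, 0.0626, 0.0054]
tcp_rot: [3.117, 0.391, 0.003]
wrist_force: [-2.0, -1.5, 10.9]
width: 0.581
grip_force: 25.0
```

Both catches are fully pressed (width 0.58 at 25 N). Lift slowly.

```bash
python3 -m creep '[[0,0,0,0,0.45],[0,0,-0.08,0,0.45],[0,0,-0.12,0,0.45],[0,0,-0.15,0,0.45],[0,0,-0.15,0,0.45],[0,0,0,0,0.45],[0,0,0,0,0.45]]' 28; python3 - <<'E'
from h import *
p=bot.read_camera("side")
for n in("cassette","small_cup"):
    for r in bot.regions_of(n,p)[:1]: print(n,round(r["score"],2),np.round(r["bbox"]),r["mask"].sum())
E
```

```text
time: 33.67
tool_pos: [0.5957, 0.0629, 0.0284]
tcp_rot: [-3.117, -0.391, 0.0]
wrist_force: [0.0, 0.2, -2.6]
width: 0.577
grip_force: 30.3
cassette 0.88 [302. 241. 342. 285.] 761
```

```bash
python3 -m creep '[[0,0,-0.15,0,0.45],[0,0,-0.2,0,0.45],[0,0,-0.25,0,0.45],[0,0,-0.25,0,0.45],[0,0,-0.25,0,0.45],[0,0,-0.2,0,0.45],[0,0,-0.15,0,0.45],[0,0,-0.08,0,0.45],[0,0,0,0,0.45],[0,0,0,0,0.45],[0,0,0,0,0.45],[0,0,0,0,0.45]]' 28; python3 - <<'E'
from h import *
p=bot.read_camera("side")
for n in("cassette","small_cup","medium_cup","dock"):
    for r in bot.regions_of(n,p)[:1]: print(n,round(r["score"],2),np.round(r["bbox"]),r["mask"].sum())
print(proj(p,[[.596,.063,.02],[.596,.063,.12]]).round())
E
```

```text
time: 35.33
tool_pos: [0.5957, 0.0628, 0.1046]
tcp_rot: [-3.117, -0.391, 0.001]
wrist_force: [-0.2, -0.4, -3.2]
width: 0.576
grip_force: 30.3
cassette 0.71 [299. 208. 344. 253.] 832
dock 0.58 [295. 255. 351. 298.] 1839
[[322. 274.]
 [320. 234.]]
```

The cassette has risen about 38 px, which matches the 100 mm lift. The wrist carries 3.2 N, the weight of the loaded cassette, and the arm is still. Handing in.

```bash
python3 -c "
from workcell import bot
print(bot.finish_job())"
```

```text
the job is handed in; nothing more can be done
None
```

I nested both cups, pinched the catches, lifted the cassette about 10 cm and handed the job in while holding it still; no verdict came back, and after the lift I checked only the carried weight and the cassette's height, not the cups by eye.

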